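# Pull the clogged intake filter of the vacuum pump

### The arm

A 7-joint arm with a two-finger parallel gripper is mounted at the origin on the work surface. World frame = base frame: x ahead of the robot, y to its left, z up, the work surface at z = 0. Lengths are in m, angles in rad, forces in N, time in s.
With the tool pointing down it reaches from about 0.4 to 0.875 m from the base axis. Payload 19.3 kg.
Tool frame: the origin (TCP) lies midway between the tips of the shut fingers; the grasp point (between the pads) lies 19 mm behind it; z points along the fingers, y is the line along which they close (so a half turn about z gives the same grasp; the last joint's range is limited). The gripper opens to 85 mm and grips with 20 to 120 N. Pads are 22 mm wide; open, the fingers measure 114 mm over their backs; the gripper's body (76 mm by 85 mm) begins 54 mm behind the grasp point. The pads swing forward as they close: fully open they stand 13 mm farther back than shut.
Start: joints at [1.131, 0.521, -0.036, 1.599, 0.021, 1.021, -0.113], TCP at [0.226, -0.583, 0.231] pointing down, gripper open.
Joint ranges: [-2.91, 2.91], [-0.3, 2.13], [-1.5, 1.42], [0.17, 2.43], [-1.26, 4.41], [0.16, 1.93], [-2.52, 2.52]. Speed limits (rad/s): [1.89, 1.89, 2.39, 2.39, 3.01, 3.01, 3.01].

### API

Orientations are given as [roll, pitch, yaw] about the fixed x, y, z axes, in that order (R = Rz(yaw) Ry(pitch) Rx(roll)).
In Python, from workcell import * gives the robot as it stands. The module is installed in compiled form; this text tells all that it offers.
- The arm moves only by the tool play_rows, never from a script. Its argument "deltas" is a list of rows, each a list of 7 numbers: the shift along the tool's x, y, z in units of 500 mm (1.0 is 500 mm), then the turn, a rotation vector about the tool's x, y, z in units of 120 degrees (1.0 is 120 degrees), then the closure, from 0 (fully open) to 1 (shut). A call has 1 to 10 rows; each row is the pose to reach, as a shift and turn from the pose commanded when the call began, along the tool's axes at that moment; what a row does not reach only later rows make up. A row lasts 1/10 s, in which the tool goes at most 50 mm and 8.59 degrees, less where a joint would pass 70% of its speed; a pose out of reach is approached as far as the arm can. A call with a number of a shift or a turn outside -1 to 1 is refused whole. A call with a gripper value outside its range is refused whole. The fingers move at their own pace and stop on an object; "newtons" is the grip in N (left out, the last holds). Time passes only in rows, so rows that repeat a pose let the fingers close. It gives the time, the measured TCP pose, the force, the opening and the grip force at its end, in the units of the state.
- observe(): the state, without advancing time (a new reading comes with each control period).
- grab_frame(name): name is "side" or "top"; returns the picture (480x640x3 uint8, red, green, blue); there is no depth.
- get_calibration(name): a dict with "fovy" (degrees; the focal length in pixels is half the picture's height over the tangent of half this angle, whatever the lens; pixels are square), "cx", "cy" (the principal point, pixels), "xyz" and "rotation" of the camera in the world. Camera axes: x right, y down, z forward; pixel columns grow to the right and rows downward; lengths in m; the calibration is good to about 2 mm. A picture is of the moment at which its call begins. get_calibration takes no time and is no camera call.
- job_done(): hands the job in; it is judged then, once.
The state is a dict: "clock": time; "qpos": joint angles; "qd": joint speeds; "joint_efforts": joint torques, N m; "position": TCP position; "tool_rot": TCP orientation; "force": force on the tool from outside, world axes, zero at the start; "moment": the same for the moment, N m; "grip_width": finger opening in m; "finger_force": force on a finger pad.
Only numpy, scipy, OpenCV 4.12 (cv2) and the standard library are available. Lean on these libraries where they do the work, as an engineer would, in place of code of your own. Each camera call takes 0.05 s, during which the arm holds its last target. There are 200 camera calls.

### The job

The intake filter of the vacuum pump is clogged. Squeeze the green snap tab of the filter cover in and, keeping it squeezed, swing the tab side up and draw the lugs opposite out from under the rim, forcing nothing, then lay the cover down gently in the blue tray, level and open side down. Pull out the dark filter cartridge and drop it in the yellow waste tub, and leave the white spare cartridge and everything else on the bench as they are.

Things in the scene. Friction and masses are not known exactly. Their poses are not given: they have to be found in the camera images.
- seat (a point): Middle of the filter housing's level rim, 136 mm above the bench, on the cream vacuum pump (fixed, body 240 x 150 mm, two black-faced heads at its +x end). Axes: z up, +y towards the side with the green tab. Rim 76 mm (x) by 72 mm (y), opening 60 by 50 mm; its two long edges are ledges 4 mm thick. Apart from cover and cartridge nothing on the pump is over 30 mm above the rim.
- cover_mid (a point): Filter cover: loose cream louvred cap, 66 mm (x) x 56 mm (y) x 32 mm above the rim plus 8.5 mm of lugs and hook below it, about 75 g, axes as the housing's when seated. Point 12 mm above the rim, 20 mm below its top. Plain grip wall on its -y side (28 mm from this point), green tab on +y. Seated it has 1 mm play; pushing or pulling it against the pump with over 12 N breaks it.
- tab_pad (a point): Nominal outer face of the green snap tab's ribbed pad (bar 18 mm along x), 34 mm in +y from the cover's middle, 8 mm above the rim. The true face is worn to up to 1.5 mm in or out of this, so go by force: pressed towards -y it gives from 3 N, unhooks after 2.3 to 3 mm (11 to 13 N), stops after 3.3 mm at 14 N and springs back. Over 22 N cracks it. Unpressed, the hook holds the cover down.
- lug_edge (a point): Point on the rim under the bottom edge of the cover's plain (-y) wall, 28 mm in -y from the seat, axes as the seat's. Two lugs of the cover reach 4 mm in -y under the ledge here. The seated cover swings about this edge (tab side up); at about 0.3 rad the hook is clear of the rim and the lugs come out when the cover is drawn some 6 mm towards +y. Swing slowly; lifted straight up they catch.
- cartridge_mid (a point): Clogged filter cartridge: loose upright cylinder, brown pleats with dark end caps, 27 mm across, 46 mm tall, 30 g. Point at its centre. It stands loosely in the housing, its top 22 mm above the rim, under the cover (hidden from cameras until that is off), on the housing's middle axis.
- tray: Shallow blue plastic tray, fixed, 210 (x) x 170 (y) mm outside, 16 mm high, walls and floor 3 mm. Origin: centre of its underside.
- tub: Yellow round waste tub, fixed, 124 mm across the mouth, 85 mm high, wall 4 mm, open at the top. Origin: centre of its underside.
- spare_mid (a point): Spare filter cartridge, same shape as the clogged one but white with blue ends, standing on the bench: not to be touched. Point at its centre, 23 mm up.
- flask: Round-bottom flask with pink contents, ball 82 mm across, 134 mm tall, standing in a cork ring. Origin at its bottom.
- beaker: Glass beaker, 68 mm across, 85 mm high, standing. Origin at its underside.
- amber_bottle: Brown glass bottle with blue cap, 68 mm across, 150 mm high, standing. Origin at its underside.
- wash_bottle: White plastic bottle with red cap, 64 mm across, 160 mm high, standing. Origin at its underside.
- screwdriver: Red-handled screwdriver 170 mm long, lying on the bench.
- sample_jar: Small glass jar with black lid, 48 mm across, 55 mm high, standing. Origin at its underside.
Things that resemble listed ones, but are neither listed nor needed, are in the scene too. Leave any orange look-alike of the part that bears cover_mid alone. Of the things that look like the tub, the smaller one is meant.

How it is judged:
On the way, in this order (a step that is already met when the one before it is completed fails the run):
1. the cover has been lifted clear of the filter housing (z of cover_mid in the frame of seat above 0.045 m and contact force between cover and pump below 0.1 N), for 0.1 s.
2. the cover lies level in the tray, let go, while the clogged cartridge is still in the housing (x of cover_mid in the frame of tray between -0.075 and 0.075 m and y of cover_mid in the frame of tray between -0.06 and 0.06 m and z of cover_mid in the frame of tray below 0.028 m and angle between cover_mid's own z axis and vertical below 0.15 rad and contact force between the fingers and cover below 0.1 N and linear speed of cover below 0.02 m/s and horizontal distance between cartridge_mid and seat below 0.012 m and z of cartridge_mid in the frame of seat below 0.01 m), for 0.2 s.
At the end, for the whole second after the job is handed in: The cover lies at rest in the tray, let go, level within 0.15 rad and open side down, its middle within 75 mm (tray x) and 60 mm (tray y) of the tray's middle; the clogged cartridge lies at rest in the tub (x of cover_mid in the frame of tray between -0.075 and 0.075 m and y of cover_mid in the frame of tray between -0.06 and 0.06 m and z of cover_mid in the frame of tray below 0.028 m and angle between cover_mid's own z axis and vertical below 0.15 rad and contact force between the fingers and cover below 0.1 N and linear speed of cover below 0.02 m/s and horizontal distance between cartridge_mid and tub below 0.06 m and z of cartridge_mid in the frame of tub below 0.07 m and linear speed of cartridge below 0.05 m/s); the robot touches nothing.
It fails at once if the snap tab is squeezed with more than 22 N: it cracks (contact force between the fingers and tab above 22 N).
It fails at once if the cover or its tab pushes or pulls on the pump with more than 12 N: lugs or hook break (contact force between cover and pump above 12 N).
It fails at once if the cover is dropped or banged on the tray (over 25 N) (contact force between cover and tray above 25 N).
It fails at once if the spare cartridge or any of the glassware, bottles and tools about is moved more than 20 mm or tipped (distance of any of spare_mid, flask, beaker, amber_bottle, wash_bottle, screwdriver, sample_jar from where it was at the start of the episode above 0.02 m or angle between any of spare_mid, flask, beaker, amber_bottle, wash_bottle, sample_jar's own z axis and vertical above 0.3 rad).
It also fails if it takes over 67 s, if anything falls off the work surface, if the arm or the gripper's body presses on something with over 40 N, if the wrist force passes 120 N, or if a joint passes its speed limit or range.

## Working session

There is one attempt and no reset: what is moved stays moved. The work goes in short steps, Python scripts to look and compute and a tool call to move; the robot and the scene stay as the last step left them, time stands still between calls to the robot, and variables do not carry over. Pictures are saved under pics/ and viewed, at most 10 in all, crops included, and the job is handed in when it is done.

Besides the shell and the picture viewer there is one more tool, called after "Call:" as name(argument=value, ...), one argument or row to a line, values as JSON. play_rows: Moves the arm, as the interface text tells. Its arguments: {"type":"object","properties":{"deltas":{"type":"array"},"newtons":{"type":"number"}},"required":["deltas"]}

```bash
mkdir -p pics
python3 - <<'E'
from workcell import *
import cv2
print(observe())
for n in("side","top"):
    c=get_calibration(n);print(n,c)
    cv2.imwrite(f"pics/{n}0.png",grab_frame(n)[:,:,::-1])
E
```

```text
{'clock': 0.0, 'qpos': array([ 1.13084099,  0.52202433, -0.03638079,  1.59998934,  0.02120268,
        1.02110133, -0.11276422]), 'qd': array([ 0.00099044,  0.00108574, -0.0024525 , -0.00088296,  0.00050049,
        0.00081449, -0.0003472 ]), 'joint_efforts': array([ 7.90771392e-04, -9.27108407e+01,  1.97929189e+00, -3.69936311e+01,
        1.76413829e-02,  7.95203377e-03, -9.38050653e-05]), 'position': array([ 0.22574105, -0.58245157,  0.23072539]), 'tool_rot': array([-3.14045657e+00,  5.66615365e-05,  3.69828525e-01]), 'force': array([-0.41050384, -0.35851457,  0.58001672]), 'moment': array([-0.04574897, -0.00260162, -0.02050505]), 'finger_force': 0.0, 'grip_width': 0.08586715125278184}
side {'fovy': 57.241976101952126, 'cx': 322.396454179061, 'cy': 244.27041646240096, 'xyz': array([0.23581857, 0.88581618, 0.69563582]), 'rotation': array([-2.11043178,  0.01359797, -2.83381491])}
top {'fovy': 46.86118094140065, 'cx': 315.060551682505, 'cy': 248.54449132294627, 'xyz': array([ 0.19668938, -0.01978218,  1.76980192]), 'rotation': array([-2.9689163 , -0.01049057, -1.54658398])}
```

View pics/side0.png

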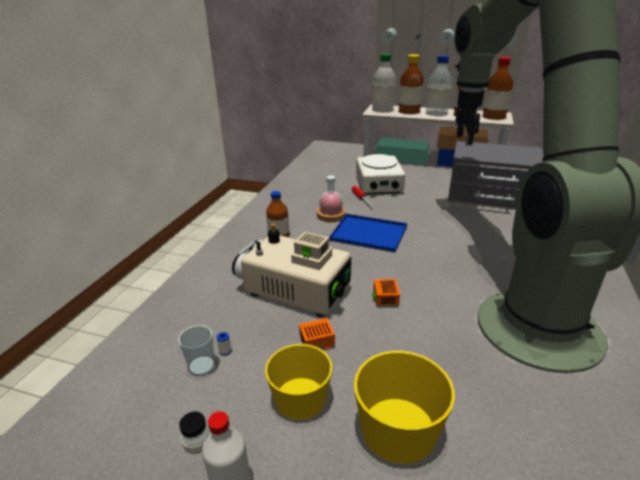

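View pics/top0.png

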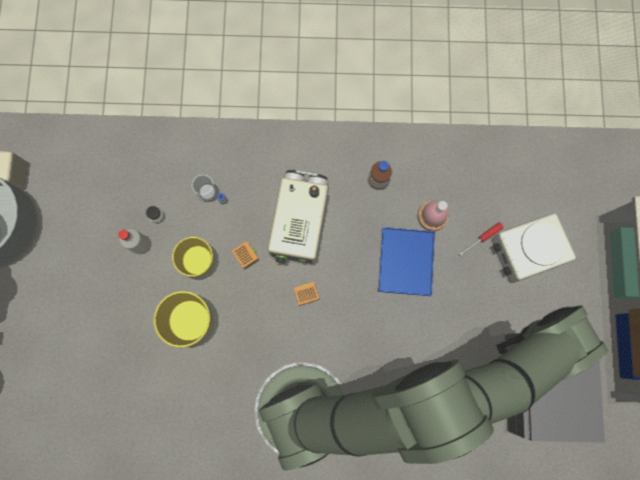

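Run:
```python
import cv2,numpy as np
a=cv2.imread("pics/side0.png")[225:315,225:360];b=cv2.imread("pics/top0.png")[165:270,255:345]
a=cv2.resize(a,None,fx=3.3,fy=3.3,interpolation=2);b=cv2.resize(b,None,fx=3.8,fy=3.8,interpolation=2)
h=max(a.shape[0],b.shape[0]);o=np.zeros((h,a.shape[1]+b.shape[1],3),np.uint8)
o[:a.shape[0],:a.shape[1]]=a;o[:b.shape[0],a.shape[1]:]=b
print(a.shape,b.shape);cv2.imwrite("pics/z0.png",o)
```

```text
(297, 446, 3) (399, 342, 3)
```

View pics/z0.png

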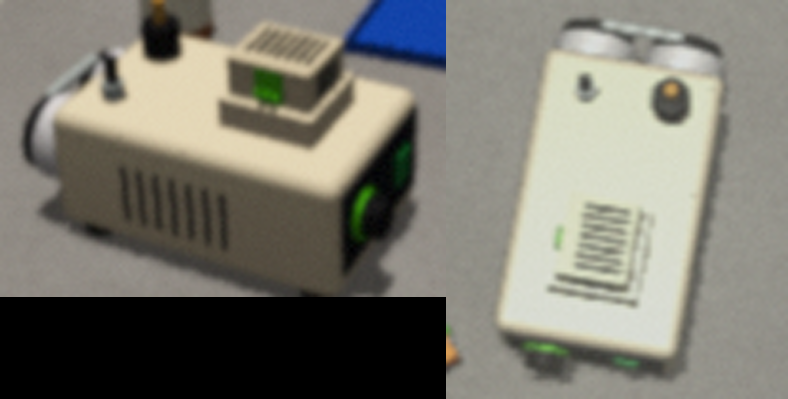

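```bash
cat > h.py <<'E'
from workcell import *
import numpy as np,cv2
from scipy.spatial.transform import Rotation as Ro
def cam(n):
    c=get_calibration(n);return c,240/np.tan(np.radians(c['fovy'])/2),Ro.from_euler('xyz',c['rotation']).as_matrix()
def ray(n,p):
    c,f,R=cam(n);d=R@np.array([(p[0]-c['cx'])/f,(p[1]-c['cy'])/f,1]);return c['xyz'],d
def onz(n,p,z):
    o,d=ray(n,p);return o+d*(z-o[2])/d[2]
def tri(p,q):
    (a,d),(b,e)=ray('side',p),ray('top',q)
    s=np.linalg.lstsq(np.c_[d,-e],b-a,rcond=None)[0];P,Q=a+s[0]*d,b+s[1]*e
    return (P+Q)/2,np.linalg.norm(P-Q)
def proj(n,P):
    c,f,R=cam(n);v=R.T@(np.array(P)-c['xyz']);return v[:2]/v[2]*f+[c['cx'],c['cy']]
def blobs(img,lo,hi,amin=5):
    m=cv2.inRange(cv2.cvtColor(img,cv2.COLOR_RGB2HSV),lo,hi)
    n,_,s,c=cv2.connectedComponentsWithStats(m);return [(c[i].round(1),s[i]) for i in range(1,n) if s[i][4]>=amin],m
E
python3 - <<'E'
from h import *
np.set_printoptions(precision=4,suppress=True)
S=cv2.imread("pics/side0.png")[:,:,::-1].copy();T=cv2.imread("pics/top0.png")[:,:,::-1].copy()
for p in [(304.4,231.7),(328.9,238.6),(319.5,250.2),(294.4,242.6)]: print('covtop',onz('side',p,.168))
g=lambda I:[b for b in blobs(I,(45,90,50),(75,255,255),3)[0]]
print('G',g(S),g(T))
for nm,lo,hi in(('tray',(105,150,60),(125,255,255)),('tub',(22,150,60),(35,255,255))):
    for n,I in(('top',T),('side',S)):
        bl,m=blobs(I,lo,hi,800)
        for c,s in bl:
            print(nm,n,c,s, 'z16',onz(n,c,.010))
    bl,m=blobs(T,lo,hi,800)
    if nm=='tray':
        cn=max(cv2.findContours(m,0,2)[0],key=cv2.contourArea);r=cv2.minAreaRect(cn);print(r,[onz('top',q,.016) for q in cv2.boxPoints(r)])
    else:
        for cn in cv2.findContours(m,0,2)[0]:
            if cv2.contourArea(cn)>500:
                e=cv2.fitEllipse(cv2.convexHull(cn));print(e,onz('top',e[0],.085),onz('top',e[0],.12))
# pump body sides top view (z~.12)
f=lambda x,y:(255+(x-446)/3.8,165+y/3.8)
for q in[(548,60),(722,82),(500,325),(672,352),(559,237)]: print('pump',onz('top',f(*q),.13))
E
```

```text
covtop [0.5702 0.0035 0.168 ]
covtop [0.5026 0.0189 0.168 ]
covtop [0.5079 0.0753 0.168 ]
covtop [0.5751 0.0596 0.168 ]
G [(array([385.5,  54.9]), array([381,  53,  10,   4,  31], dtype=int32)), (array([305.9, 250.8]), array([302, 246,   9,  11,  78], dtype=int32)), (array([346.7, 270.9]), array([345, 269,   4,   5,  10], dtype=int32)), (array([334.2, 286.8]), array([332, 281,   7,  15,  50], dtype=int32)), (array([373.5, 294.3]), array([373, 292,   2,   6,  11], dtype=int32))] [(array([254., 250.]), array([253, 249,   3,   3,   3], dtype=int32)), (array([280.5, 256. ]), array([276, 255,  11,   3,  22], dtype=int32))]
tray side [368.9 232. ] [ 330  215   76   36 1816] z16 [ 0.4728 -0.3162  0.01  ]
((623.7794189453125, 346.36767578125), (25.257095336914062, 10.369203567504883), 87.27368927001953) [array([ 0.2548, -0.9909,  0.016 ]), array([ 0.2571, -1.0238,  0.016 ]), array([ 0.1791, -1.0219,  0.016 ]), array([ 0.1768, -0.9892,  0.016 ])]
tub side [299.  379.7] [ 265  343   67   77 3943] z16 [0.4764 0.3146 0.01  ]
tub side [402.2 404.4] [ 354  351  101  113 8732] z16 [0.2698 0.3141 0.01  ]
pump [0.6914 0.077  0.13  ]
pump [ 0.6769 -0.0639  0.13  ]
pump [0.4734 0.1074 0.13  ]
pump [ 0.4554 -0.029   0.13  ]
pump [0.5456 0.0632 0.13  ]
```

Run:
```python
from h import *
np.set_printoptions(precision=4,suppress=True)
S=cv2.imread("pics/side0.png")[:,:,::-1].copy();T=cv2.imread("pics/top0.png")[:,:,::-1].copy()
print(cv2.cvtColor(T,cv2.COLOR_RGB2HSV)[[260,260,225,320]][:, [405,195,283,185]][[0,1,2,3],[0,1,2,3]])
bl,m=blobs(T,(105,100,40),(130,255,255),800)
cn=max(cv2.findContours(m,0,2)[0],key=cv2.contourArea);r=cv2.minAreaRect(cn);P=np.array([onz('top',q,.016) for q in cv2.boxPoints(r)]);print(r,P,P.mean(0),np.linalg.norm(np.diff(P,axis=0),axis=1))
bl,m=blobs(T,(22,100,40),(35,255,255),200)
for cn in cv2.findContours(m,0,2)[0]:
    if cv2.contourArea(cn)>300:
        c,rad=cv2.minEnclosingCircle(cn);print('tub',c,rad,onz('top',c,.085),onz('top',c,.12))
bl,m=blobs(S,(22,100,40),(35,255,255),800)
f=lambda x,y:(255+(x-446)/3.8,165+y/3.8)
g=T[:,:,1][212:240,280:318].astype(int)
print(g[:, ::1])
print('louvre',onz('top',f(607,242),.168), 'tab z.149',onz('top',f(559,237),.149),onz('side',(305.9,250.8),.145),tri((305.9,250.8),f(559,237)))
# gripper check
print(proj('side',[.226,-.583,.231]),proj('top',[.226,-.583,.231]),proj('top',[0,0,0]))
```

```text
[[110 147 180]
 [ 31 137 218]
 [ 40  29 211]
 [ 31 138 218]]
((406.48858642578125, 261.17669677734375), (53.018798828125, 64.73637390136719), 3.6913859844207764) [[ 0.3689 -0.2338  0.016 ]
 [ 0.5789 -0.2463  0.016 ]
 [ 0.5721 -0.418   0.016 ]
 [ 0.3622 -0.402   0.016 ]] [ 0.4705 -0.325   0.016 ] [0.2104 0.1718 0.2105]
tub (181.47731018066406, 318.6299743652344) 28.621076583862305 [0.266 0.367 0.085] [0.2646 0.359  0.12  ]
tub (192.43443298339844, 256.5491943359375) 20.439496994018555 [0.4561 0.3458 0.085 ] [0.4507 0.3382 0.12  ]
[[220 221 220 ... 219 220 219]
 [220 219 221 ... 219 220 220]
 [221 220 220 ... 221 220 220]
 ...
 [219 220 219 ... 219 218 201]
 [220 221 220 ... 219 215 195]
 [220 216 210 ... 219 216 189]]
louvre [0.5346 0.0239 0.168 ] tab z.149 [0.5416 0.0622 0.149 ] [0.55   0.0517 0.145 ] (array([0.5434, 0.0626, 0.152 ]), np.float64(0.004876514499570811))
[463.6747 144.7538] [513.9991 339.3563] [301.0968 409.6399]
```

```bash
cat >> h.py <<'E'
YAW=-0.14
def go(xyz,yaw=YAW,tilt=0.):
    """units to go from measured pose to world target; tilt about the pump's x"""
    s=observe();R=Ro.from_euler('xyz',s['tool_rot'])
    G=Ro.from_euler('z',yaw)*Ro.from_euler('x',tilt)*Ro.from_euler('x',np.pi)
    d=R.inv().apply(np.array(xyz)-s['position'])/.5;r=(R.inv()*G).as_rotvec()/(2*np.pi/3)
    print(np.r_[d,r].round(4).tolist())
E
python3 - <<'E'
from h import *
go([.40,-.25,.26],.1); go([.537,.029,.26])
E
```

```text
[0.5652, -0.4942, -0.0579, -0.0004, 0.0001, 0.1288]
[1.0224, -0.9154, -0.0575, -0.0004, 0.0001, 0.2434]
```

Call:
play_rows(
  deltas=[
    [0.09, -0.08, -0.058, 0, 0, 0.02, 0],
    [0.18, -0.16, -0.058, 0, 0, 0.04, 0],
    [0.27, -0.235, -0.058, 0, 0, 0.06, 0],
    [0.35, -0.31, -0.058, 0, 0, 0.08, 0],
    [0.42, -0.375, -0.058, 0, 0, 0.1, 0],
    [0.49, -0.43, -0.058, 0, 0, 0.12, 0],
    [0.56, -0.49, -0.058, 0, 0, 0.129, 0],
    [0.5652, -0.4942, -0.058, 0, 0, 0.129, 0],
  ],
  newtons=20,
)

```text
clock: 0.9
position: [0.4013, -0.2469, 0.2604]
tool_rot: [-3.141, -0.0, 0.102]
force: [0.3, -0.6, -0.3]
grip_width: 0.0852
finger_force: 0.0
```

Run:
```python
from h import *
s=observe();print(s['clock'],s['position'],s['tool_rot'],s['qpos'])
go([.537,.029,.26])
```

```text
0.9 [ 0.40134227 -0.24686359  0.26036405] [-3.14110298e+00 -3.43192765e-04  1.01746917e-01] [ 0.53590011  0.24420623 -0.13166062  1.95026694  0.03831668  0.94943802
 -1.08325743]
[0.326, -0.5213, 0.0011, -0.0003, -0.0001, 0.1154]
```

Call:
play_rows(
  deltas=[
    [0.05, -0.08, 0, 0, 0, 0.02, 0],
    [0.1, -0.16, 0, 0, 0, 0.04, 0],
    [0.15, -0.24, 0, 0, 0, 0.06, 0],
    [0.2, -0.32, 0, 0, 0, 0.08, 0],
    [0.25, -0.4, 0, 0, 0, 0.095, 0],
    [0.29, -0.46, 0, 0, 0, 0.11, 0],
    [0.326, -0.521, 0, 0, 0, 0.115, 0],
    [0.326, -0.521, 0, 0, 0, 0.115, 0],
    [0.326, -0.521, 0, 0, 0, 0.115, 0],
  ],
)

```text
clock: 1.8
position: [0.5362, 0.0256, 0.2598]
tool_rot: [3.141, 0.001, -0.14]
force: [-0.3, -0.0, 0.1]
grip_width: 0.0853
finger_force: 0.0
```

Run:
```python
from h import *
s=observe();print(s['position'],s['tool_rot'],s['qpos'])
go([.537,.029,.19])
S=grab_frame('side');T=grab_frame('top')
cv2.imwrite('pics/s1.png',S[:,:,::-1]);cv2.imwrite('pics/t1.png',T[:,:,::-1])
a=cv2.resize(S[185:305,245:370],None,fx=4.6,fy=4.6,interpolation=2)
cv2.imwrite('pics/z1.png',a[:,:,::-1])
print(proj('side',s['position']))
```

```text
[0.53619647 0.02563115 0.25984021] [ 3.14135307e+00  8.91456144e-04 -1.39872539e-01] [ 0.01991219  0.35775364 -0.23217098  1.79036156  0.09549001  1.00529806
 -1.96005619]
[0.0008, -0.0069, 0.1397, 0.0001, 0.0004, 0.0001]
[313.75752175 203.22218378]
```

View pics/z1.png

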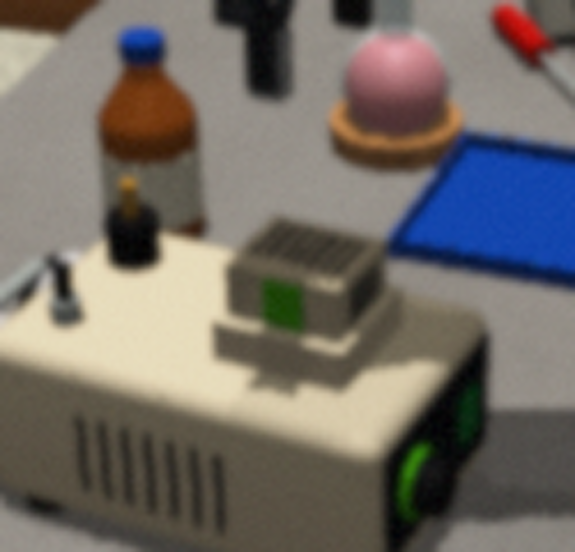

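Run:
```python
from h import *
np.set_printoptions(precision=4,suppress=True)
f=lambda x,y:((x+.5)/4.6-.5+245,(y+.5)/4.6-.5+185)
Rz=Ro.from_euler('z',YAW)
for nm,p,z,o in [('TL',(228,265),.168,(33,28)),('TB',(283,217),.168,(33,-28)),('TR',(385,245),.168,(-33,-28)),('TF',(348,288),.168,(-33,28)),
 ('RL',(213,322),.136,(38,36)),('RF',(340,350),.136,(-38,36)),('RR',(400,290),.136,(-38,-36)),('pad',(284,305),.144,(0,34))]:
    q=onz('side',f(*p),z);print(nm,q,'centre',(q-Rz.apply([o[0]/1e3,o[1]/1e3,0]))[:2])
s=observe()['position']
for y,z in((.0425,.013),(.057,.013)):print('finger pred',(proj('side',s+Rz.apply([0,y,z]))-[245,185])*4.6)
```

```text
TL [0.5763 0.0581 0.168 ] centre [0.5397 0.035 ]
TB [0.5659 0.0027 0.168 ] centre [0.5372 0.0351]
TR [0.505 0.016 0.168] centre [0.5416 0.0391]
TF [0.5103 0.0624 0.168 ] centre [0.5391 0.03  ]
RL [0.5838 0.0645 0.136 ] centre [0.5411 0.0341]
RF [0.5123 0.0711 0.136 ] centre [0.5449 0.0302]
RR [0.4998 0.0066 0.136 ] centre [0.5424 0.0369]
pad [0.5494 0.0504 0.144 ] centre [0.5447 0.0167]
finger pred [277.1053  92.693 ]
finger pred [262.8956 104.9608]
```

Run:
```python
from h import *
go([.540,.035,.19]);go([.540,.035,.135])
```

```text
[0.0049, -0.0226, 0.1402, 0.0003, 0.0002, -0.001]
[0.005, -0.0226, 0.2502, 0.0003, 0.0002, -0.001]
```

Call:
play_rows(
  deltas=[
    [0.005, -0.014, 0.05, 0, 0, 0, 0],
    [0.005, -0.014, 0.1, 0, 0, 0, 0],
    [0.005, -0.014, 0.14, 0, 0, 0, 0],
    [0.005, -0.014, 0.14, 0, 0, 0, 0],
    [0.005, -0.014, 0.14, 0, 0, 0, 0],
  ],
)

```text
clock: 2.4
position: [0.5398, 0.031, 0.1909]
tool_rot: [3.141, 0.0, -0.142]
force: [-0.2, -0.1, -0.5]
grip_width: 0.0855
finger_force: 0.0
```

Run:
```python
from h import *
print(observe()['position'],observe()['force']);go([.540,.035,.135])
T=grab_frame('top');S=grab_frame('side')
a=cv2.resize(S[175:305,245:370],None,fx=3.4,fy=3.4,interpolation=2);b=cv2.resize(T[185:270,255:345],None,fx=4,fy=4,interpolation=2)
o=np.zeros((450,800,3),np.uint8);o[:a.shape[0],:a.shape[1]]=a;o[:b.shape[0],430:430+b.shape[1]]=b
cv2.imwrite('pics/z2.png',o[:,:,::-1])
```

```text
[0.53983852 0.03096105 0.19087839] [-0.22775133 -0.09032035 -0.45142986]
[-0.0008, -0.0081, 0.1118, 0.0001, 0.0, -0.0012]
```

View pics/z2.png

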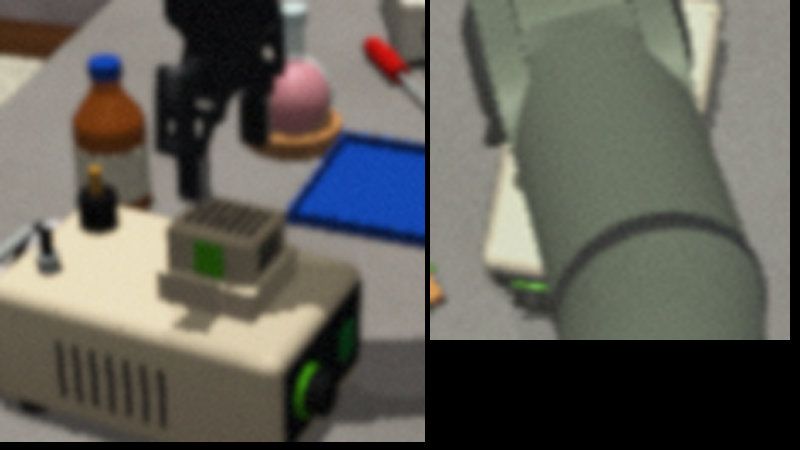

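Run:
```python
from h import *
Rz=Ro.from_euler('z',YAW)
for c in((.540,.032),(.536,.032),(.540,.036)):
  for z in(.144,.150): print(c,z,(proj('side',np.r_[c,0]+Rz.apply([0,.034,0])+[0,0,z])-[245,185])*4.6)
T=cv2.imread('pics/t1.png')
s=np.array([.53984,.03096,.19088])
print('finger',(proj('side',s+Rz.apply([0,.05,.013]))-[245,175])*3.4)
T=cv2.imread('pics/top0.png').astype(float);ex=T[:,:,1]-np.maximum(T[:,:,0],T[:,:,2])
p=ex[215:240,278:296]; w=np.clip(p-8,0,None);yy,xx=np.mgrid[215:240,278:296];q=(xx*w).sum()/w.sum(),(yy*w).sum()/w.sum()
print(q,w.sum(),onz('top',q,.150))
```

```text
(0.54, 0.032) 0.144 [280.83992213 319.65953938]
(0.54, 0.032) 0.15 [280.45521172 309.70508953]
(0.536, 0.032) 0.144 [288.22388305 320.83982425]
(0.536, 0.032) 0.15 [287.86086485 310.87860524]
(0.54, 0.036) 0.144 [278.22521546 323.67839533]
(0.54, 0.036) 0.15 [277.8314456  313.70441532]
finger [194.24829392 204.89471273]
(np.float64(284.2155963302752), np.float64(226.95871559633028)) 218.0 [0.54259634 0.063786   0.15      ]
```

Call:
play_rows(
  deltas=[
    [-0.003, -0.002, 0.03, 0, 0, 0, 0],
    [-0.003, -0.002, 0.06, 0, 0, 0, 0],
    [-0.003, -0.002, 0.085, 0, 0, 0, 0],
    [-0.003, -0.002, 0.1, 0, 0, 0, 0],
    [-0.003, -0.002, 0.11, 0, 0, 0, 0],
    [-0.003, -0.002, 0.11, 0, 0, 0, 0],
  ],
)

```text
clock: 3.1
position: [0.5384, 0.033, 0.1351]
tool_rot: [3.142, 0.0, -0.141]
force: [-0.3, -0.5, -0.1]
grip_width: 0.085
finger_force: 0.0
```

Call:
play_rows(
  deltas=[
    [0, 0, 0, 0, 0, 0, 0.08],
    [0, 0, 0, 0, 0, 0, 0.14],
    [0, 0, 0, 0, 0, 0, 0.17],
    [0, 0, 0, 0, 0, 0, 0.2],
    [0, 0, 0, 0, 0, 0, 0.2],
  ],
)

```text
clock: 3.6
position: [0.5386, 0.0331, 0.1355]
tool_rot: [-3.141, -0.0, -0.141]
force: [0.7, 1.0, 0.3]
grip_width: 0.0682
finger_force: 0.4
```

Call:
play_rows(
  deltas=[
    [0, 0, 0, 0, 0, 0, 0.2],
    [0, 0.002, 0, 0, 0, 0, 0.2],
    [0, 0.002, 0, 0, 0, 0, 0.2],
  ],
)

```text
clock: 3.9
position: [0.5385, 0.0322, 0.1354]
tool_rot: [-3.141, -0.0, -0.141]
force: [1.0, 2.5, 1.1]
grip_width: 0.0685
finger_force: 1.5
```

Call:
play_rows(
  deltas=[
    [0, -0.004, 0, 0, 0, 0, 0.2],
    [0, -0.008, 0, 0, 0, 0, 0.22],
    [0, -0.008, 0, 0, 0, 0, 0.22],
    [0, -0.008, 0, 0, 0, 0, 0.22],
  ],
)

```text
clock: 4.3
position: [0.5388, 0.0359, 0.1352]
tool_rot: [3.141, 0.0, -0.141]
force: [-0.0, 0.1, -0.2]
grip_width: 0.0668
finger_force: 0.0
```

Call:
play_rows(
  deltas=[
    [0, -0.002, 0, 0, 0, 0, 0.22],
    [0, -0.002, 0, 0, 0, 0, 0.22],
  ],
)

```text
clock: 4.5
position: [0.539, 0.037, 0.1353]
tool_rot: [-3.142, 0.0, -0.141]
force: [0.5, -0.6, -0.1]
grip_width: 0.0668
finger_force: 0.0
```

Call:
play_rows(
  deltas=[
    [0, -0.001, 0, 0, 0, 0, 0.22],
    [0, -0.001, 0, 0, 0, 0, 0.22],
  ],
)

```text
clock: 4.7
position: [0.5391, 0.0375, 0.1353]
tool_rot: [-3.142, 0.0, -0.141]
force: [-0.2, -0.0, -0.6]
grip_width: 0.067
finger_force: 0.0
```

Call:
play_rows(
  deltas=[
    [0, -0.001, 0, 0, 0, 0, 0.22],
    [0, -0.001, 0, 0, 0, 0, 0.22],
  ],
)

```text
clock: 4.9
position: [0.5392, 0.0379, 0.1353]
tool_rot: [3.142, -0.0, -0.141]
force: [-0.6, 0.2, -0.7]
grip_width: 0.0668
finger_force: 0.0
```

Call:
play_rows(
  deltas=[
    [0, -0.001, 0, 0, 0, 0, 0.22],
    [0, -0.001, 0, 0, 0, 0, 0.22],
  ],
)

```text
clock: 5.1
position: [0.5393, 0.0384, 0.1353]
tool_rot: [3.142, 0.0, -0.141]
force: [-0.1, -0.6, -0.7]
grip_width: 0.0667
finger_force: 0.1
```

Call:
play_rows(
  deltas=[
    [0, -0.001, 0, 0, 0, 0, 0.22],
    [0, -0.001, 0, 0, 0, 0, 0.22],
  ],
)

```text
clock: 5.3
position: [0.5393, 0.039, 0.1353]
tool_rot: [-3.142, 0.0, -0.141]
force: [-0.5, -0.6, 0.3]
grip_width: 0.0665
finger_force: 0.1
```

Call:
play_rows(
  deltas=[
    [0, -0.001, 0, 0, 0, 0, 0.22],
    [0, -0.001, 0, 0, 0, 0, 0.22],
  ],
)

```text
clock: 5.5
position: [0.5394, 0.0395, 0.1353]
tool_rot: [-3.142, -0.0, -0.141]
force: [0.4, 0.2, -0.3]
grip_width: 0.0665
finger_force: 0.1
```

Call:
play_rows(
  deltas=[
    [0, -0.001, 0, 0, 0, 0, 0.22],
    [0, -0.001, 0, 0, 0, 0, 0.22],
  ],
)

```text
clock: 5.7
position: [0.5394, 0.0397, 0.1353]
tool_rot: [3.141, 0.0, -0.141]
force: [-1.0, -1.8, 1.6]
grip_width: 0.0666
finger_force: 1.1
```

Call:
play_rows(
  deltas=[
    [0, -0.001, 0, 0, 0, 0, 0.22],
    [0, -0.001, 0, 0, 0, 0, 0.22],
  ],
)

```text
clock: 5.9
position: [0.5394, 0.0398, 0.1353]
tool_rot: [3.141, 0.0, -0.142]
force: [-1.5, -4.7, 1.8]
grip_width: 0.0665
finger_force: 2.5
```

Call:
play_rows(
  deltas=[
    [0, 0.004, 0, 0, 0, 0, 0.22],
    [0, 0.008, 0, 0, 0, 0, 0.24],
    [0, 0.008, 0, 0, 0, 0, 0.265],
    [0, 0.008, 0, 0, 0, 0, 0.265],
  ],
)

```text
clock: 6.3
position: [0.539, 0.0366, 0.1353]
tool_rot: [-3.141, -0.0, -0.141]
force: [-0.5, 0.5, -0.0]
grip_width: 0.0626
finger_force: 0.0
```

Call:
play_rows(
  deltas=[
    [0, 0.0005, 0, 0, 0, 0, 0.275],
    [0, 0.001, 0, 0, 0, 0, 0.285],
    [0, 0.001, 0, 0, 0, 0, 0.285],
  ],
)

```text
clock: 6.6
position: [0.539, 0.0361, 0.1354]
tool_rot: [-3.141, -0.0, -0.141]
force: [-0.4, 1.4, 3.6]
grip_width: 0.0612
finger_force: 4.9
```

Call:
play_rows(
  deltas=[
    [0, 0, -0.0008, 0, 0, 0, 0.285],
    [0, 0.0004, -0.0012, 0, 0, 0, 0.292],
    [0, 0.0004, -0.0012, 0, 0, 0, 0.292],
  ],
)

```text
clock: 6.9
position: [0.5388, 0.0356, 0.1358]
tool_rot: [3.141, 0.0, -0.141]
force: [0.4, -0.2, -0.2]
grip_width: 0.0607
finger_force: 7.5
```

Call:
play_rows(
  deltas=[
    [0, 0.0004, -0.0002, 0, 0, 0, 0.297],
    [0, 0.0008, -0.0004, 0, 0, 0, 0.303],
    [0, 0.0008, -0.0004, 0, 0, 0, 0.303],
  ],
)

```text
clock: 7.2
position: [0.5388, 0.0353, 0.1361]
tool_rot: [3.142, 0.0, -0.141]
force: [-0.2, -0.0, -1.1]
grip_width: 0.0599
finger_force: 10.4
```

Call:
play_rows(
  deltas=[
    [0, 0.0004, -0.0002, 0, 0, 0, 0.308],
    [0, 0.0008, -0.0004, 0, 0, 0, 0.314],
    [0, 0.0008, -0.0004, 0, 0, 0, 0.314],
  ],
)

```text
clock: 7.5
position: [0.5388, 0.0349, 0.1363]
tool_rot: [-3.142, -0.0, -0.141]
force: [-0.4, 0.2, -1.2]
grip_width: 0.0589
finger_force: 13.1
```

Call:
play_rows(
  deltas=[
    [0, 0.0003, 0, 0, 0, 0, 0.318],
    [0, 0.0004, 0, 0, 0, 0, 0.322],
    [0, 0.0004, 0, 0, 0, 0, 0.322],
  ],
)

```text
clock: 7.8
position: [0.5387, 0.0348, 0.1363]
tool_rot: [-3.142, 0.0, -0.141]
force: [-0.2, 0.5, -0.9]
grip_width: 0.0579
finger_force: 15.1
```

Call:
play_rows(
  deltas=[
    [0, 0, 0, 0, 0, 0, 0.325],
    [0, 0, 0, 0, 0, 0, 0.33],
    [0, 0, 0, 0, 0, 0, 0.33],
  ],
)

```text
clock: 8.1
position: [0.5387, 0.0348, 0.1363]
tool_rot: [-3.142, 0.0, -0.141]
force: [-0.4, 0.6, -0.8]
grip_width: 0.0577
finger_force: 21.9
```

Call:
play_rows(
  deltas=[
    [0, 0, 0, 0, 0, 0, 0.325],
    [0, 0, 0, 0, 0, 0, 0.325],
  ],
)

```text
clock: 8.3
position: [0.5387, 0.0347, 0.1363]
tool_rot: [-3.142, 0.0, -0.141]
force: [-0.2, -0.2, -0.8]
grip_width: 0.0578
finger_force: 21.9
```

Call:
play_rows(
  deltas=[
    [0, 0, 0, 0, 0, 0, 0.318],
  ],
)

```text
clock: 8.4
position: [0.5387, 0.0348, 0.1363]
tool_rot: [-3.142, -0.0, -0.141]
force: [0.2, -0.8, -0.5]
grip_width: 0.0581
finger_force: 14.3
```

Call:
play_rows(
  deltas=[
    [0, 0, -0.0012, 0.0095, 0, 0, 0.32],
    [0, 0.0001, -0.0023, 0.019, 0, 0, 0.32],
    [0, 0.0001, -0.0035, 0.0286, 0, 0, 0.32],
    [0, 0.0001, -0.0035, 0.0286, 0, 0, 0.32],
  ],
)

```text
clock: 8.8
position: [0.5387, 0.0337, 0.1381]
tool_rot: [-3.081, -0.0, -0.143]
force: [0.3, -0.2, -0.9]
grip_width: 0.0581
finger_force: 14.7
```

Call:
play_rows(
  deltas=[
    [0, 0, -0.0012, 0.0095, 0, 0, 0.32],
    [0, -0.0003, -0.0023, 0.019, 0, 0, 0.32],
    [0, -0.0005, -0.0035, 0.0286, 0, 0, 0.32],
    [0, -0.0005, -0.0046, 0.0382, 0, 0, 0.32],
    [0, -0.0005, -0.0046, 0.0382, 0, 0, 0.32],
  ],
)

```text
clock: 9.3
position: [0.5387, 0.0341, 0.1403]
tool_rot: [-3.001, 0.0, -0.143]
force: [0.1, 0.3, -2.1]
grip_width: 0.0585
finger_force: 14.7
```

Call:
play_rows(
  deltas=[
    [0, 0, -0.0012, 0.0095, 0, 0, 0.321],
    [0, 0, -0.0023, 0.019, 0, 0, 0.321],
    [0, 0.0001, -0.0035, 0.0286, 0, 0, 0.321],
    [0, 0.0002, -0.0046, 0.0382, 0, 0, 0.321],
    [0, 0.0002, -0.0046, 0.0382, 0, 0, 0.321],
  ],
)

```text
clock: 9.8
position: [0.5386, 0.0337, 0.1425]
tool_rot: [-2.921, 0.0, -0.143]
force: [0.3, 1.1, -2.3]
grip_width: 0.0582
finger_force: 14.6
```

Call:
play_rows(
  deltas=[
    [0, -0.0002, -0.0012, 0.0095, 0, 0, 0.321],
    [0, -0.0002, -0.0023, 0.019, 0, 0, 0.321],
    [0, -0.0001, -0.0035, 0.0286, 0, 0, 0.321],
    [0, 0, -0.0046, 0.0382, 0, 0, 0.321],
    [0, 0.0001, -0.0058, 0.0478, 0, 0, 0.321],
    [0, 0.0001, -0.0058, 0.0478, 0, 0, 0.321],
  ],
)

```text
clock: 10.4
position: [0.5385, 0.0331, 0.1453]
tool_rot: [-2.82, 0.0, -0.143]
force: [0.1, 1.3, -3.2]
grip_width: 0.0585
finger_force: 14.7
```

Run:
```python
from h import *
S=grab_frame('side')
cv2.imwrite('pics/z3.png',cv2.resize(S[180:300,245:370],None,fx=4.6,fy=4.6,interpolation=2)[:,:,::-1])
```

```text
(no output)
```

View pics/z3.png

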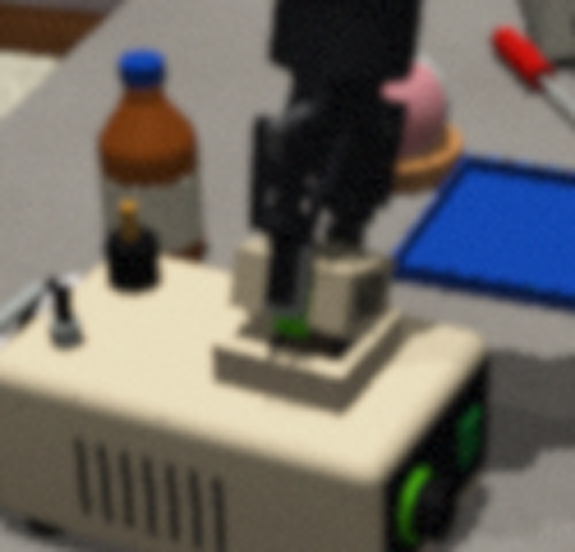

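Call:
play_rows(
  deltas=[
    [0, -0.0015, 0.001, 0, 0, 0, 0.321],
    [0, -0.0045, 0.002, 0, 0, 0, 0.321],
    [0, -0.0075, 0.003, 0, 0, 0, 0.321],
    [0, -0.0075, 0.003, 0, 0, 0, 0.321],
  ],
)

```text
clock: 10.85
position: [0.5392, 0.0382, 0.1453]
tool_rot: [-2.822, -0.0, -0.141]
force: [-0.2, 0.5, -1.4]
grip_width: 0.0582
finger_force: 14.8
```

Drawn 5 mm, forces low; 4 mm more.

Call:
play_rows(
  deltas=[
    [0, -0.0025, 0.001, 0, 0, 0, 0.321],
    [0, -0.0055, 0.002, 0, 0, 0, 0.321],
    [0, -0.0076, 0.0025, 0, 0, 0, 0.321],
    [0, -0.0076, 0.0025, 0, 0, 0, 0.321],
  ],
)

```text
clock: 11.25
position: [0.5397, 0.0419, 0.1452]
tool_rot: [-2.822, 0.0, -0.141]
force: [0.4, -0.4, -1.0]
grip_width: 0.058
finger_force: 14.8
```

Call:
play_rows(
  deltas=[
    [0, -0.0013, -0.004, 0, 0, 0, 0.321],
    [0, -0.0025, -0.0076, 0, 0, 0, 0.321],
    [0, -0.0044, -0.0133, 0, 0, 0, 0.321],
    [0, -0.0063, -0.019, 0, 0, 0, 0.321],
  ],
)

```text
clock: 11.65
position: [0.5398, 0.0416, 0.1555]
tool_rot: [-2.822, -0.0, -0.141]
force: [-0.5, -0.2, -0.8]
grip_width: 0.0581
finger_force: 14.8
```

Call:
play_rows(
  deltas=[
    [0, -0.008, -0.025, 0, 0, 0, 0.321],
    [0, -0.02, -0.06, 0, 0, 0, 0.321],
    [0, -0.035, -0.105, 0, 0, 0, 0.321],
    [0, -0.05, -0.15, -0.04, 0, 0, 0.321],
    [0, -0.06, -0.18, -0.08, 0, 0, 0.321],
    [0, -0.066, -0.199, -0.12, 0, 0, 0.321],
    [0, -0.066, -0.199, -0.1524, 0, 0, 0.321],
    [0, -0.066, -0.199, -0.1524, 0, 0, 0.321],
  ],
)

```text
clock: 12.45
position: [0.5399, 0.044, 0.2614]
tool_rot: [-3.141, -0.002, -0.138]
force: [-0.8, -0.3, -1.4]
grip_width: 0.0581
finger_force: 14.7
```

Run:
```python
from h import *
go([.47,-.325,.2],-.07);go([.47,-.325,.06],-.07)
S=grab_frame('side')
cv2.imwrite('pics/z4.png',cv2.resize(S[140:290,240:420],None,fx=3.5,fy=3.5,interpolation=2)[:,:,::-1])
```

```text
[-0.0372, 0.7502, 0.1224, -0.0002, -0.0007, -0.0324]
[-0.0377, 0.7503, 0.4024, -0.0002, -0.0007, -0.0324]
```

View pics/z4.png

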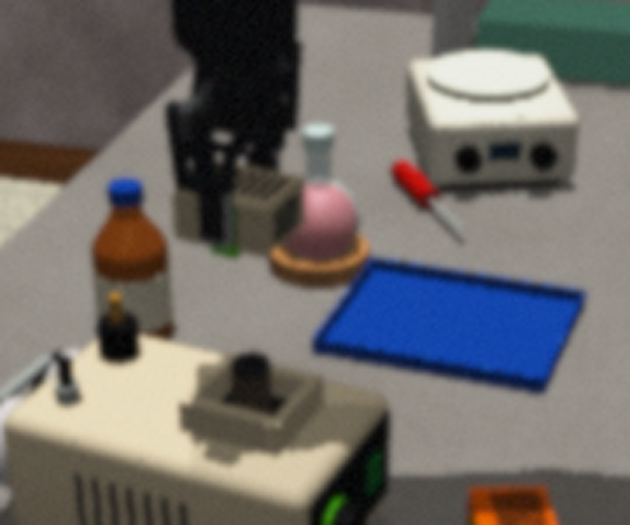

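Call:
play_rows(
  deltas=[
    [-0.002, 0.04, 0, 0, 0, 0, 0.321],
    [-0.005, 0.12, 0, 0, 0, -0.005, 0.321],
    [-0.01, 0.21, 0, 0, 0, -0.01, 0.321],
    [-0.015, 0.3, 0, 0, 0, -0.015, 0.321],
    [-0.02, 0.4, 0.02, 0, 0, -0.02, 0.321],
    [-0.025, 0.5, 0.05, 0, 0, -0.025, 0.321],
    [-0.03, 0.59, 0.08, 0, 0, -0.03, 0.321],
    [-0.035, 0.67, 0.12, 0, 0, -0.032, 0.321],
    [-0.037, 0.73, 0.16, 0, 0, -0.032, 0.321],
    [-0.037, 0.75, 0.2, 0, 0, -0.032, 0.321],
  ],
)

```text
clock: 13.5
position: [0.4662, -0.3313, 0.1588]
tool_rot: [-3.14, -0.0, -0.08]
force: [0.5, 0.0, -0.7]
grip_width: 0.0579
finger_force: 14.7
```

Run:
```python
from h import *
print(observe()['position'],observe()['tool_rot'],observe()['finger_force'])
go([.47,-.325,.04],-.07)
```

```text
[ 0.46616595 -0.33129406  0.15875035] [-3.14016353e+00 -4.18327325e-04 -8.04723879e-02] 14.696045592427254
[0.0065, -0.0128, 0.2375, -0.0007, -0.0002, -0.005]
```

Call:
play_rows(
  deltas=[
    [0.003, -0.01, 0.05, 0, 0, 0, 0.321],
    [0.006, -0.012, 0.1, 0, 0, 0, 0.321],
    [0.006, -0.012, 0.15, 0, 0, 0, 0.321],
    [0.006, -0.012, 0.19, 0, 0, 0, 0.321],
    [0.006, -0.012, 0.22, 0, 0, 0, 0.321],
    [0.006, -0.012, 0.24, 0, 0, 0, 0.321],
    [0.006, -0.012, 0.255, 0, 0, 0, 0.321],
    [0.006, -0.012, 0.265, 0, 0, 0, 0.321],
    [0.006, -0.012, 0.27, 0, 0, 0, 0.321],
    [0.006, -0.012, 0.27, 0, 0, 0, 0.321],
  ],
)

```text
clock: 14.5
position: [0.4722, -0.321, 0.0249]
tool_rot: [-3.141, -0.0, -0.074]
force: [-0.6, -0.2, -0.5]
grip_width: 0.0582
finger_force: 14.7
```

Call:
play_rows(
  deltas=[
    [0, 0, 0.004, 0, 0, 0, 0.321],
    [0, 0, 0.008, 0, 0, 0, 0.321],
    [0, 0, 0.012, 0, 0, 0, 0.321],
    [0, 0, 0.016, 0, 0, 0, 0.321],
    [0, 0, 0.019, 0, 0, 0, 0.321],
    [0, 0, 0.021, 0, 0, 0, 0.321],
    [0, 0, 0.021, 0, 0, 0, 0.321],
  ],
)

```text
clock: 15.2
position: [0.472, -0.321, 0.0141]
tool_rot: [-3.141, 0.0, -0.074]
force: [0.9, 0.2, -0.7]
grip_width: 0.0582
finger_force: 14.7
```

Call:
play_rows(
  deltas=[
    [0, 0, 0.002, 0, 0, 0, 0.321],
    [0, 0, 0.003, 0, 0, 0, 0.321],
    [0, 0, 0.003, 0, 0, 0, 0.321],
  ],
)

```text
clock: 15.5
position: [0.4721, -0.321, 0.0127]
tool_rot: [-3.141, 0.0, -0.074]
force: [-0.2, -0.3, -1.2]
grip_width: 0.0581
finger_force: 14.7
```

Call:
play_rows(
  deltas=[
    [0, 0, 0.001, 0, 0, 0, 0.321],
    [0, 0, 0.002, 0, 0, 0, 0.321],
    [0, 0, 0.002, 0, 0, 0, 0.321],
  ],
)

```text
clock: 15.8
position: [0.472, -0.321, 0.0117]
tool_rot: [-3.141, -0.0, -0.074]
force: [-0.5, 0.7, -1.6]
grip_width: 0.0582
finger_force: 14.7
```

Call:
play_rows(
  deltas=[
    [0, 0, 0.001, 0, 0, 0, 0.321],
    [0, 0, 0.002, 0, 0, 0, 0.321],
    [0, 0, 0.002, 0, 0, 0, 0.321],
  ],
)

```text
clock: 16.1
position: [0.4722, -0.3207, 0.0109]
tool_rot: [-3.14, -0.0, -0.074]
force: [-0.3, 3.3, 3.3]
grip_width: 0.0584
finger_force: 12.3
```

Call:
play_rows(
  deltas=[
    [0, 0, 0, 0, 0, 0, 0.3],
    [0, 0, 0, 0, 0, 0, 0.28],
    [0, 0, 0, 0, 0, 0, 0.25],
    [0, 0, 0, 0, 0, 0, 0.2],
    [0, 0, 0, 0, 0, 0, 0.1],
    [0, 0, 0, 0, 0, 0, 0],
    [0, 0, 0, 0, 0, 0, 0],
    [0, 0, 0, 0, 0, 0, 0],
  ],
)

```text
clock: 16.9
position: [0.4721, -0.321, 0.0107]
tool_rot: [-3.141, -0.0, -0.074]
force: [-0.1, 1.2, -0.4]
grip_width: 0.0854
finger_force: 0.0
```

Call:
play_rows(
  deltas=[
    [0, 0, -0.02, 0, 0, 0, 0],
    [0, 0, -0.06, 0, 0, 0, 0],
    [0, 0, -0.14, 0, 0, 0, 0],
    [0, 0, -0.24, 0, 0, 0, 0],
    [0, 0, -0.34, 0, 0, 0, 0],
    [0, 0, -0.44, 0, 0, 0, 0],
    [0, 0, -0.48, 0, 0, 0, 0],
    [0, 0, -0.48, 0, 0, 0, 0],
  ],
)

```text
clock: 17.7
position: [0.473, -0.3218, 0.2548]
tool_rot: [3.14, -0.005, -0.074]
force: [0.3, -0.2, -0.0]
grip_width: 0.0851
finger_force: 0.0
```

Run:
```python
from h import *
s=observe();print(s['position'],s['force'])
go([.537,.031,.24])
S=grab_frame('side')
cv2.imwrite('pics/z5.png',cv2.resize(S[180:300,245:425],None,fx=4,fy=4,interpolation=2)[:,:,::-1])
```

```text
[ 0.47300891 -0.3218046   0.25483761] [ 0.2956524  -0.16864096 -0.02472409]
[0.075, -0.7132, 0.0287, 0.0008, -0.0025, 0.0313]
```

View pics/z5.png

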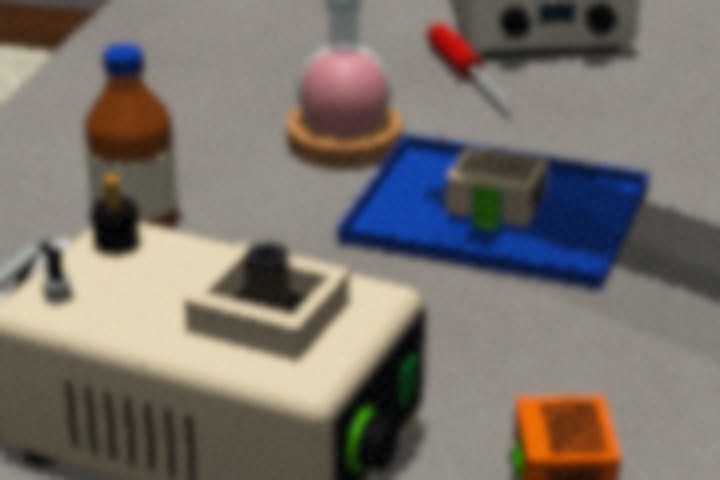

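Run:
```python
from h import *
f=lambda x,y:((x+.5)/4-.5+245,(y+.5)/4-.5+180)
print('top of cart',onz('side',f(268,251),.158))
Rz=Ro.from_euler('z',YAW)
for nm,p,o in [('RL',(188,303),(38,36)),('RF',(297,332),(-38,36)),('RR',(348,272),(-38,-36)),('RB',(245,248),(38,-36))]:
    print(nm,(onz('side',f(*p),.136)-Rz.apply([o[0]/1e3,o[1]/1e3,0]))[:2])
```

```text
top of cart [0.54222544 0.0313158  0.158     ]
RL [0.53824951 0.03685917]
RF [0.54153456 0.03774153]
RR [0.54232599 0.03676762]
RB [0.53718212 0.03786372]
```

Call:
play_rows(
  deltas=[
    [0.005, -0.05, 0.015, 0, 0, 0, 0],
    [0.015, -0.14, 0.02, 0, -0.002, 0.005, 0.1],
    [0.025, -0.23, 0.02, 0, -0.002, 0.01, 0.2],
    [0.035, -0.32, 0.02, 0, -0.002, 0.015, 0.3],
    [0.045, -0.41, 0.02, 0, -0.002, 0.02, 0.35],
    [0.055, -0.5, 0.02, 0, -0.002, 0.025, 0.35],
    [0.063, -0.59, 0.02, 0, -0.002, 0.031, 0.35],
    [0.07, -0.66, 0.02, 0, -0.002, 0.031, 0.35],
    [0.075, -0.713, 0.02, 0, -0.002, 0.031, 0.35],
    [0.075, -0.713, 0.02, 0, -0.002, 0.031, 0.35],
  ],
)

```text
clock: 18.75
position: [0.5354, 0.0356, 0.2401]
tool_rot: [-3.14, 0.006, -0.134]
force: [-0.4, -1.1, -0.1]
grip_width: 0.0558
finger_force: 0.0
```

Call:
play_rows(
  deltas=[
    [0, 0, 0, 0, 0, 0, 0.35],
    [0, 0, 0, 0, 0, 0, 0.35],
  ],
)

```text
clock: 18.95
position: [0.5355, 0.0305, 0.2405]
tool_rot: [-3.142, 0.005, -0.14]
force: [-0.1, 0.1, -0.3]
grip_width: 0.0556
finger_force: 0.0
```

Run:
```python
from h import *
s=observe();print(s['position'],s['tool_rot'],s['grip_width'])
go([.5395,.0335,.139])
```

```text
[0.53546724 0.03046238 0.24045536] [-3.14155681  0.00528554 -0.14025791] 0.05558730573439388
[0.0082, -0.0071, 0.2029, -0.0, 0.0025, -0.0001]
```

Call:
play_rows(
  deltas=[
    [0.004, -0.004, 0.03, 0, 0.0025, 0, 0.35],
    [0.008, -0.007, 0.08, 0, 0.0025, 0, 0.35],
    [0.008, -0.007, 0.12, 0, 0.0025, 0, 0.35],
    [0.008, -0.007, 0.155, 0, 0.0025, 0, 0.35],
    [0.008, -0.007, 0.18, 0, 0.0025, 0, 0.35],
    [0.008, -0.007, 0.195, 0, 0.0025, 0, 0.35],
    [0.008, -0.007, 0.203, 0, 0.0025, 0, 0.35],
    [0.008, -0.007, 0.203, 0, 0.0025, 0, 0.35],
  ],
)

```text
clock: 19.75
position: [0.5399, 0.0344, 0.1395]
tool_rot: [-3.141, -0.001, -0.139]
force: [0.8, -0.6, 0.5]
grip_width: 0.0556
finger_force: 0.0
```

Call:
play_rows(
  deltas=[
    [0, 0, 0, 0, 0, 0, 0.42],
    [0, 0, 0, 0, 0, 0, 0.5],
    [0, 0, 0, 0, 0, 0, 0.58],
    [0, 0, 0, 0, 0, 0, 0.65],
    [0, 0, 0, 0, 0, 0, 0.75],
    [0, 0, 0, 0, 0, 0, 0.8],
    [0, 0, 0, 0, 0, 0, 0.8],
  ],
)

```text
clock: 20.45
position: [0.5401, 0.0345, 0.1397]
tool_rot: [-3.141, -0.001, -0.139]
force: [-0.4, -0.6, 4.1]
grip_width: 0.0264
finger_force: 20.6
```

Call:
play_rows(
  deltas=[
    [0, 0, -0.01, 0, 0, 0, 0.8],
    [0, 0, -0.03, 0, 0, 0, 0.8],
    [0, 0, -0.06, 0, 0, 0, 0.8],
    [0, 0, -0.1, 0, 0, 0, 0.8],
    [0, 0, -0.15, 0, 0, 0, 0.8],
    [0, 0, -0.2, 0, 0, 0, 0.8],
    [0, 0, -0.23, 0, 0, 0, 0.8],
    [0, 0, -0.23, 0, 0, 0, 0.8],
  ],
)

```text
clock: 21.25
position: [0.5406, 0.0347, 0.2572]
tool_rot: [-3.14, -0.005, -0.139]
force: [0.7, -0.5, -0.8]
grip_width: 0.0264
finger_force: 20.3
```

Run:
```python
from h import *
s=observe();print(s['position'],s['grip_width'],s['finger_force'],s['qpos'])
go([.456,.346,.24],.1);go([.456,.346,.1],.1)
```

```text
[0.5406216  0.03472162 0.25719904] 0.026441668945974574 20.255962014198303 [ 0.08437883  0.37399428 -0.33880264  1.78185873  0.14457951  1.00508375
 -2.01987744]
[-0.2541, -0.593, 0.0342, -0.0005, -0.0023, -0.1142]
[-0.2554, -0.5926, 0.3142, -0.0005, -0.0023, -0.1142]
```

Run:
```python
from h import *
go([.456,.346,.24],.46)
```

```text
[-0.2541, -0.593, 0.0342, -0.0001, -0.0024, -0.2861]
```

Call:
play_rows(
  deltas=[
    [-0.02, -0.04, 0, 0, 0, -0.02, 0.8],
    [-0.05, -0.11, 0, 0, 0, -0.05, 0.8],
    [-0.08, -0.19, 0.01, 0, 0, -0.09, 0.8],
    [-0.115, -0.27, 0.02, 0, 0, -0.13, 0.8],
    [-0.15, -0.35, 0.03, 0, -0.002, -0.17, 0.8],
    [-0.185, -0.43, 0.034, 0, -0.002, -0.21, 0.8],
    [-0.215, -0.5, 0.034, 0, -0.002, -0.25, 0.8],
    [-0.24, -0.56, 0.034, 0, -0.002, -0.28, 0.8],
    [-0.254, -0.593, 0.034, 0, -0.002, -0.286, 0.8],
    [-0.254, -0.593, 0.034, 0, -0.002, -0.286, 0.8],
  ],
)

```text
clock: 22.25
position: [0.4535, 0.3481, 0.2371]
tool_rot: [-3.139, 0.004, 0.463]
force: [0.5, -0.8, -0.3]
grip_width: 0.0263
finger_force: 20.3
```

Run:
```python
from h import *
s=observe();print(s['position'],s['grip_width'],s['qpos'])
go([.456,.346,.10],.46)
S=grab_frame('side')
cv2.imwrite('pics/z6.png',S[150:440,180:480,::-1])
```

```text
[0.45346079 0.34814616 0.23711409] 0.026254489622796022 [-0.36581187  0.47691239 -0.54515102  1.71466105  0.27702026  1.03074243
 -2.11338671]
[0.0036, 0.0068, 0.2742, -0.0011, 0.0017, 0.0015]
```

View pics/z6.png

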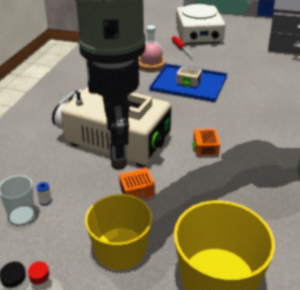

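Run:
```python
from h import *
print(onz('side',(299,365),.085))
```

```text
[0.46225203 0.34416702 0.085     ]
```

Call:
play_rows(
  deltas=[
    [0, 0.004, 0.06, 0, 0, 0, 0.8],
    [0, 0.006, 0.12, 0, 0, 0, 0.8],
    [0, 0.006, 0.18, 0, 0, 0, 0.8],
  ],
)

```text
clock: 22.6
position: [0.457, 0.3412, 0.1466]
tool_rot: [-3.141, 0.002, 0.457]
force: [1.3, 0.6, -0.1]
grip_width: 0.0264
finger_force: 20.3
```

Call:
play_rows(
  deltas=[
    [0.002, -0.004, 0.05, 0, 0, 0, 0.8],
    [0.002, -0.006, 0.1, 0, 0, 0, 0.8],
    [0.002, -0.006, 0.14, 0, 0, 0, 0.8],
    [0.002, -0.006, 0.17, 0, 0, 0, 0.8],
    [0.002, -0.006, 0.18, 0, 0, 0, 0.8],
    [0.002, -0.006, 0.18, 0, 0, 0, 0.8],
  ],
)

```text
clock: 23.2
position: [0.4557, 0.3456, 0.0574]
tool_rot: [-3.141, 0.003, 0.459]
force: [0.0, -0.6, -0.3]
grip_width: 0.0261
finger_force: 20.3
```

Call:
play_rows(
  deltas=[
    [0, 0, 0, 0, 0, 0, 0.6],
    [0, 0, 0, 0, 0, 0, 0.45],
    [0, 0, 0, 0, 0, 0, 0.4],
    [0, 0, 0, 0, 0, 0, 0.4],
    [0, 0, 0, 0, 0, 0, 0.4],
  ],
)

```text
clock: 23.7
position: [0.4556, 0.3462, 0.0578]
tool_rot: [-3.14, 0.002, 0.46]
force: [-1.3, -0.5, 0.6]
grip_width: 0.051
finger_force: 0.0
```

Call:
play_rows(
  deltas=[
    [0, 0, -0.03, 0, 0, 0, 0.4],
    [0, 0, -0.08, 0, 0, 0, 0.4],
    [0, 0, -0.16, 0, 0, 0, 0.4],
    [0, 0, -0.25, 0, 0, 0, 0.4],
    [0, 0, -0.34, 0, 0, 0, 0.4],
    [0, 0, -0.4, 0, 0, 0, 0.4],
    [0, 0, -0.4, 0, 0, 0, 0.4],
    [0, 0, -0.4, 0, 0, 0, 0.4],
  ],
)

```text
clock: 24.5
position: [0.4561, 0.3462, 0.2586]
tool_rot: [-3.14, 0.001, 0.46]
force: [0.3, 0.5, -1.2]
grip_width: 0.0513
finger_force: 0.0
```

Run:
```python
from h import *
s=observe();print(s['position'],s['grip_width'],s['force'])
S=grab_frame('side')
cv2.imwrite('pics/z7.png',cv2.resize(S[150:440,180:480],None,fx=2,fy=2)[:,:,::-1])
```

```text
[0.45611643 0.34615279 0.25863694] 0.05132284683897773 [ 0.26525963  0.49301925 -1.17256335]
```

View pics/z7.png

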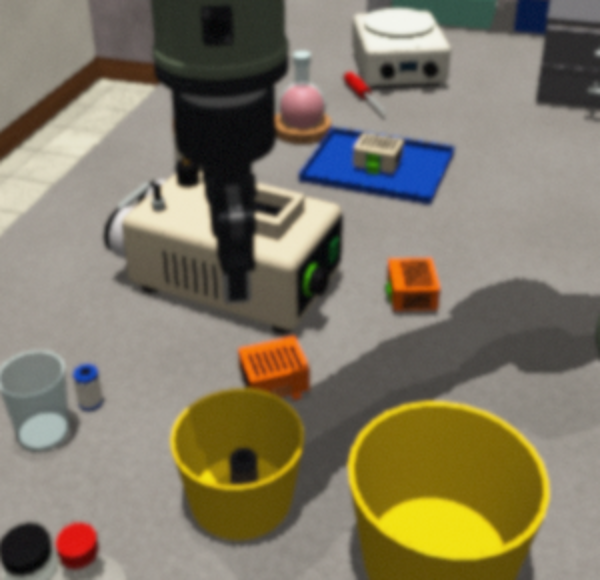

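Call:
play_rows(
  deltas=[
    [0, 0, 0, 0, 0, 0, 0.4],
    [0, 0, 0, 0, 0, 0, 0.4],
    [0, 0, 0, 0, 0, 0, 0.4],
    [0, 0, 0, 0, 0, 0, 0.4],
    [0, 0, 0, 0, 0, 0, 0.4],
  ],
)

```text
clock: 25.05
position: [0.4561, 0.3462, 0.2574]
tool_rot: [-3.14, 0.003, 0.46]
force: [0.1, 0.5, -0.4]
grip_width: 0.051
finger_force: 0.0
```

```bash
python3 -c "
from workcell import *
print(job_done())"
```

```text
the job is handed in; nothing more can be done
None
```

I handed the job in at about 25 s: the last pictures show the cover level in the blue tray and the clogged cartridge in the smaller yellow tub; the tab squeeze briefly read 21.9 N against the 22 N limit, and `job_done()` gave no verdict.

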